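# Latch the pump case's end cover

## Task

Close the green pump case with its draw latch: set the wire loop's cross-bar down into the brass keeper's notch on the end cover, then push the red lever over until it snaps past centre and lies flat, so that the latch holds the cover tight against the body. Work gently: do not force the bar or the lever, and leave the other things on the case and the bench where they are.

Things in the scene. Friction and masses are not known exactly. Their poses are not given: they have to be found in the camera images.
- case: Fixed green pump case with a white top panel, 200 mm (x) by 170 mm (y, from -110 to +60), top face 90 mm above the bench. Origin at bench level, z up; yaw within 0.35 rad of 0. The end cover follows at +y. The draw latch runs along y in the middle (x = 0) of the top; the lever's pin lies along x at y -10, z 104 mm. A grey cap, radius 26 mm, 20 mm tall, stands at x +66, y -65.
- cover: Green end cover, 200 mm (x) by 90 mm (y), top 90 mm above the bench, axes parallel to the case's. It slides along y on stiff pins (about 4 N of friction); at the start it stands 3 to 7 mm off. Origin at bench level, at y +60 mm of the case when the cover is fully home (more by the gap). It carries the brass keeper. A grey cap, radius 26 mm, 20 mm tall, stands at x +62, y +52.
- keeper_mark (a point): Mark on the cover's top (90 mm above the bench, y +30 mm of the cover, x = 0) at the middle of the keeper's adjusting slot. The notch's middle is nominally here, but the keeper is screwed down up to 6.5 mm nearer to or further from the lever (along y). That is not measured: it must be felt (or seen). It does not shift in its slot.
- keeper_top (a point): Point fixed to the cover over keeper_mark, at keeper top height, 103 mm. The keeper is 24 mm wide (x). From the lever's side (-y): a thin nose, top 105 mm above the bench, leaning a little over the notch; the notch, 8 mm wide (y), open upwards, floor 95 mm (bar centre 98 when seated); a flat step, top 103 mm (bar centre 106 when on it), 14 mm long; then the cover's plain top.
- lever (a joint): Red over-centre lever, flat bar 19 mm wide (x), 6 mm thick, 77 mm long from its pin. In rad: 0 = closed, flat, pointing to the case's -y; grows as it is raised over the top towards the cover; 1.57 upright, 2.75 at most. Starts 2.42 to 2.6, stays where left (0.02 N m). Toggle point about 0.25: above it the drawn loop pulls it open, below it shut. With the loop hooked, closing takes up to 10 N at its end.
- lever_end (a point): Point on the lever's outer face (upwards when closed, turned to the cover when upright), 65 mm along the lever from its pin, 9 mm off the pin's axis, x = 0. This is the face to push on, from the cover's side over the top and down.
- loop_pin (a point): The loop's pin in the lever, along x, 18 mm from the lever's pin (with the lever at 0: 18 mm towards the case's -y and 3 mm below it; it turns with the lever). The loop turns freely about it and falls by its own weight. Pushing the loop towards the lever raises the lever (2 to 6 N).
- loop_bar (a point): Middle of the loop's steel cross-bar (6 mm thick, along the case's x). The loop is a U of wire, side wires at x +-18 mm, bar 109 mm from the loop's pin; it can be drawn out longer against a spring of 4 N/mm. At the start the bar lies on the cover or on the keeper's flat step, beyond the notch.
- tab_top (a point): Middle of the top edge of the yellow finger tab standing up from the middle of the bar, square to the loop: 16 mm wide (x), 5 mm thick (y), top 37 mm above the bar's centre, foot in the bar. Grip it across its width, along the case's x; held so it can turn in the fingers. Keep the fingertips 8 mm or more above the bar's centre.
- fitting: A bystander to leave alone: the brass fitting on the case.
- hexplug: A bystander to leave alone: the steel plug on the case.
- bottle: A bystander to leave alone: the bottle.
- mallet: A bystander to leave alone: the mallet.
- spanner: A bystander to leave alone: the spanner.
- driver: A bystander to leave alone: the screwdriver.
- endplate: A bystander to leave alone: the pump end plate.

How it is judged:
By the outcome, as a careful person would: the job done as asked, in the order asked, and still so for the second after the job is handed in, with the robot touching nothing.
It also fails if it takes over 70 s, if anything falls off the work surface, if the arm or the gripper's body presses on something with over 40 N, if the wrist force passes 120 N, or if a joint passes its speed limit or range.

## Robot

A 7-joint arm with a two-finger parallel gripper is mounted at the origin on the work surface. World frame = base frame: x ahead of the robot, y to its left, z up, the work surface at z = 0. Lengths are in m, angles in rad, forces in N, time in s.
With the tool pointing down it reaches from about 0.4 to 0.9 m from the base axis. Payload 5.5 kg.
Tool frame: the origin (TCP) lies midway between the tips of the shut fingers; the grasp point (between the pads) lies 19 mm behind it (manip.grip_depth is the distance from the TCP to the grasp point, in m); z points along the fingers, x is the direction in which the jaws open and shut, and the axes are right-handed (so a half turn about z gives the same grasp; the last joint's range is limited). The gripper opens to 92 mm and grips with 3 to 60 N. Pads are 19 mm wide; open, the fingers measure 130 mm over their backs; the gripper's body (75 mm by 190 mm) begins 47 mm behind the grasp point.
Start: joints at [-0.992, 0.501, -0.427, 1.55, 0.221, 1.138, -0.21], TCP at [0.202, 0.618, 0.227] pointing down, gripper open.
Joint ranges: [-2.88, 2.88], [-0.31, 2.03], [-1.54, 1.56], [0.2, 2.42], [-1.41, 4.55], [0.19, 2.02], [-2.57, 2.57]. Speed limits (rad/s): [2.57, 2.57, 3.14, 3.14, 3.14, 3.14, 3.14].

## Interface

Orientations are given as a unit quaternion [x, y, z, w].
In Python, from bench import manip, effector, viewer gives the robot as it stands. Calls block until the motion is done:
- manip.move_pose(position, orientation): joint-space move of the TCP to a pose.
- manip.servo_line(position, ori=None, vel=0.15): straight line of the TCP; ori=None keeps the orientation; vel is the mean speed in m/s.
- manip.movej(angles): joint-space move.
- effector.open_jaws() and effector.close(f_grip=None): open the fingers fully, or close them until they stop; f_grip is the grip in N (None keeps the last).
- manip.sleep(seconds).
- manip.solve_ik(position, orientation): joint angles nearest the present ones, or None.
- viewer.get_image(name): name is "side" or "top" or "wrist"; returns the picture (420x560x3 uint8, red, green, blue); there is no depth.
- viewer.get_calibration(name): a dict with "vfov" (degrees; the focal length in pixels is half the picture's height over the tangent of half this angle, whatever the lens; pixels are square), "cx", "cy" (the principal point, pixels), "eye" and "attitude" of the camera in the world. Camera axes: x right, y down, z forward; pixel columns grow to the right and rows downward; lengths in m; the calibration is good to about 2 mm. A picture is of the moment at which its call begins: read the wrist's pose just before it. get_calibration takes no time and is no camera call; for the wrist camera it gives the pose at the moment of the call.
A pose or a line that the arm cannot do raises manip.PlanningError and nothing moves.
- manip.hand_in(): hands the job in, once; it reports no verdict.
Readings, each from a call of its own:
- manip.current_clock(): time.
- manip.current_q(): joint angles.
- manip.current_joint_velocities(): joint speeds.
- manip.current_tau(): joint torques, N m.
- manip.current_tool_pos(): TCP position.
- manip.current_tcp_rot(): TCP orientation.
- manip.current_force(): force on the tool from outside, world axes, zero at the start.
- manip.current_wrist_torque(): the same for the moment, N m.
- manip.current_finger_gap(): finger opening in m.
Only numpy, scipy, OpenCV 4.12 (cv2) and the standard library are available. Lean on these libraries where they do the work, as an engineer would, in place of code of your own. Each camera call takes 0.05 s, during which the arm holds its last target. There are 200 camera calls.

## Working session

There is one attempt and no reset: what is moved stays moved. The work goes in short steps, each a Python script; the robot and the scene stay as the last script left them, time stands still between calls to the robot, and variables do not carry over. Pictures are saved under pics/ and viewed, about 8 in all and at most 12, crops included, and the job is handed in when it is done.

```bash
ls; mkdir -p pics; python3 - <<'E'
from bench import manip, effector, viewer
import cv2
for n in ("top","side"):
    im=viewer.get_image(n); cv2.imwrite(f"pics/{n}0.png",im[:,:,::-1]); print(n,viewer.get_calibration(n))
print(manip.current_clock(),manip.current_tcp_rot(),manip.current_tool_pos(),viewer.get_calibration("wrist"))
E
```

```text
pics
top {'vfov': 54.10570126890707, 'cx': 282.7770862562028, 'cy': 210.1223660067376, 'eye': array([ 0.31680973, -0.02033678,  1.44760551]), 'attitude': array([ 0.71164501, -0.70000204,  0.03861908, -0.04546525])}
side {'vfov': 55.49355656234803, 'cx': 282.8583032933067, 'cy': 212.4527545629327, 'eye': array([ 0.00902423, -0.61963918,  0.72815251]), 'attitude': array([ 0.85056039, -0.29218655,  0.14616464, -0.41208001])}
0.1 [ 8.09491856e-01  5.87130453e-01 -7.14622923e-04  5.04396819e-04] [0.20175401 0.61723143 0.22577987] {'vfov': 70.0908156106744, 'cx': 284.1956377565989, 'cy': 212.23264965707946, 'eye': array([0.12764256, 0.64125466, 0.3833237 ]), 'attitude': array([0.8009633 , 0.58061726, 0.08462478, 0.11907994])}
```

View pics/top0.png

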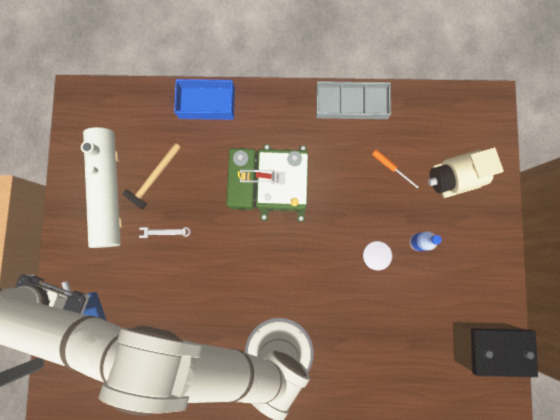

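View pics/side0.png

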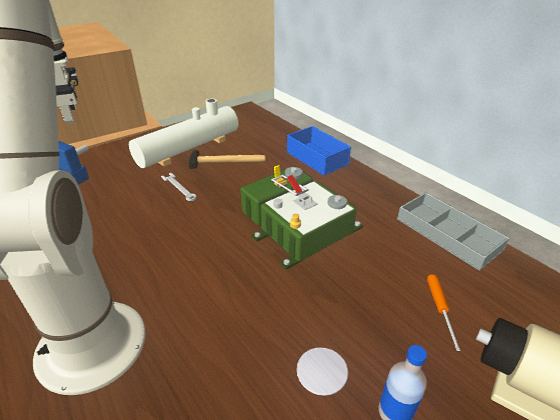

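The top view shows the case at about (270,180), with the cover on the left (+y), the red lever at (263,175), the tab at (243,176), and caps at (240,157) and (294,158). The side view agrees. Next I'll get a rough pose, then go above it for a close look.

```bash
cat > h.py <<'E'
import numpy as np, cv2
from scipy.spatial.transform import Rotation as R
from bench import manip, effector, viewer
def ray(c,u,v):
    f=210/np.tan(np.radians(c['vfov'])/2)
    return np.array(c['eye']), R.from_quat(c['attitude']).apply([(u-c['cx'])/f,(v-c['cy'])/f,1])
def onz(c,u,v,z):
    e,d=ray(c,u,v); return e+d*(z-e[2])/d[2]
def tri(obs):   # [(cal,u,v),...] -> point, residual
    A=np.zeros((3,3));b=np.zeros(3);L=[]
    for c,u,v in obs:
        e,d=ray(c,u,v);d/=np.linalg.norm(d);P=np.eye(3)-np.outer(d,d);A+=P;b+=P@e;L.append((P,e))
    x=np.linalg.solve(A,b); return x,[np.linalg.norm(P@(x-e)) for P,e in L]
def proj(c,p):
    f=210/np.tan(np.radians(c['vfov'])/2)
    q=R.from_quat(c['attitude']).inv().apply(np.asarray(p)-c['eye']); return f*q[0]/q[2]+c['cx'],f*q[1]/q[2]+c['cy']
def blob(im,lo,hi,roi=None):
    m=cv2.inRange(cv2.cvtColor(im,cv2.COLOR_RGB2HSV),lo,hi)
    if roi: k=np.zeros_like(m);k[roi[1]:roi[3],roi[0]:roi[2]]=1;m*=k
    return m
E
python3 - <<'E'
from h import *
c=viewer.get_calibration("top")
a=onz(c,294,158,.110); b=onz(c,240,157,.110); print(a,b)
im=cv2.imread('pics/top0.png')[:,:,::-1]
m=blob(im,(40,80,20),(85,255,140),(215,130,320,230))
cs=np.argwhere(m); r=cv2.minAreaRect(cs[:,::-1].astype(np.float32)); print(r,[onz(c,*p,.09) for p in cv2.boxPoints(r)])
d=b-a; yaw=np.arctan2(d[1],d[0])-np.arctan2(122,-4); print('yaw',yaw)
Rc=R.from_euler('z',yaw); O=a-Rc.apply([.066,-.065,.11]); print('O',O)
# camera in tool
T=R.from_quat(manip.current_tcp_rot()); w=viewer.get_calibration("wrist")
e=T.inv().apply(w['eye']-manip.current_tool_pos()); A=T.inv()*R.from_quat(w['attitude'])
print('cam in tool',e,A.as_matrix()[:,2])
# candidate view: tool down, jaws along case x, two flips
tgt=O+Rc.apply([0,.05,.1])
for fl in (0,np.pi):
    q=(Rc*R.from_euler('z',fl)*R.from_euler('x',np.pi))
    v=q.apply(A.as_matrix()[:,2]); eye=tgt-v*.30; p=eye-q.apply(e)
    print(fl,p,manip.solve_ik(p,q.as_quat()), manip.solve_ik(tgt+[0,0,.05],q.as_quat()))
E
```

```text
[ 0.6517665  -0.04034994  0.11      ] [0.65250381 0.13949711 0.11      ]
((266.6112060546875, 181.4409637451172), (78.33676147460938, 65.12445831298828), 1.7899105548858643) [array([0.46715806, 0.18144286, 0.09      ]), array([0.6892896 , 0.18193496, 0.09      ]), array([ 0.68467739, -0.08347981,  0.09      ]), array([ 0.46315991, -0.0789659 ,  0.09      ])]
yaw -0.03687476511130905
O [5.88207683e-01 2.70390575e-02 9.71445147e-17]
cam in tool [-0.00045587 -0.07791112 -0.15754152] [-0.00119731  0.28904662  0.95731427]
0 [0.59119004 0.0857719  0.22965276] [-0.22338519  0.37011025  0.04390128  1.69886855 -0.01806843  1.0730073
 -0.21069979] [-0.22275778  0.4536702   0.06171653  1.77554793 -0.03415458  0.913407
 -0.18327013]
3.141592653589793 [0.58891197 0.06823823 0.22965276] [ 0.70314784  0.73132868 -1.30017824  1.68070581  0.72924506  1.30870687
  2.36634281] [ 0.67589827  0.87969927 -1.30379398  1.74547822  0.89789969  1.25457012
  2.24317089]
```

```bash
python3 - <<'E'
from h import *
import json
yaw=-.03;q=(R.from_euler('z',yaw)*R.from_euler('x',np.pi)).as_quat()
for i,p in enumerate([[.591,.10,.25],[.56,.03,.25]]):
    manip.move_pose(p,q); manip.sleep(.2)
    c=viewer.get_calibration("wrist"); im=viewer.get_image("wrist")
    cv2.imwrite(f"pics/w{i}.png",im[:,:,::-1]); json.dump({k:np.array(v).tolist() for k,v in c.items()},open(f'pics/w{i}.json','w'))
a,b=[cv2.imread(f'pics/w{i}.png') for i in (0,1)]
cv2.imwrite('pics/w0b.png',cv2.resize(a,(784,588),interpolation=cv2.INTER_CUBIC))
print(manip.current_clock(),manip.current_force())
E
```

```text
3.3167 [-0.05977214  0.17115639 -0.04200799]
```

View pics/w0b.png

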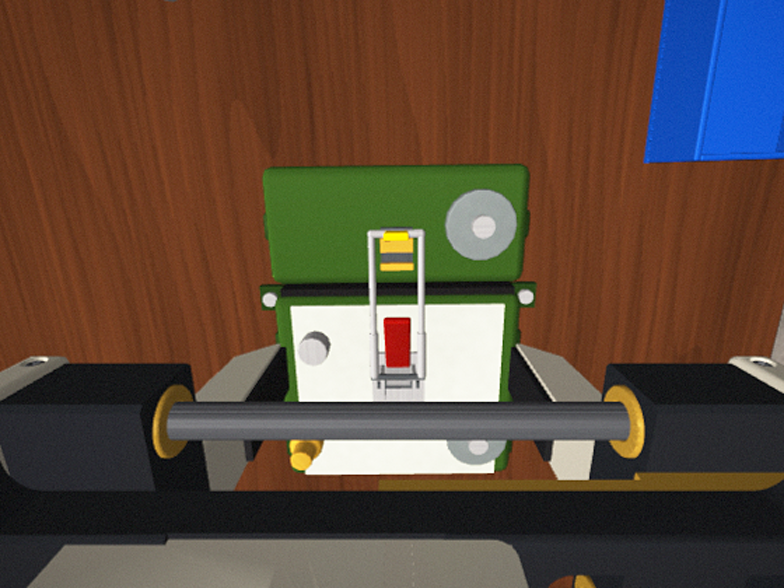

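View pics/w1.png

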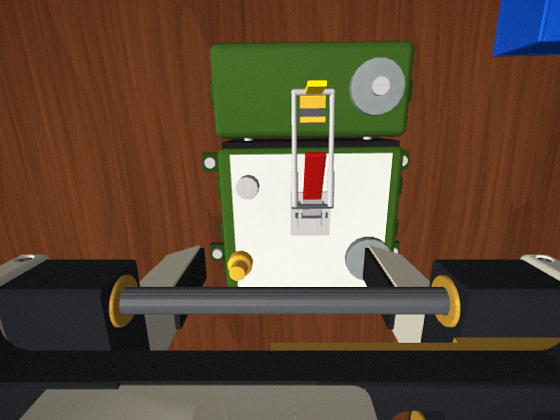

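w0 at 1.4x scale shows the cover's far edge at row ~168, the loop bar at row ~233 and the tab top at (396,237). The brass keeper spans rows 240–271 with its dark notch at 250–262. The red lever tip is at (397,320). w1 agrees. Now I'll get the numbers.

```bash
python3 - <<'E'
from h import *
import json
I=[cv2.imread(f'pics/w{i}.png')[:,:,::-1] for i in (0,1)]; C=[json.load(open(f'pics/w{i}.json')) for i in (0,1)]
caps=[];
for i,(x0,x1,r0,r1) in enumerate([(180,385,100,220),(200,420,30,150)]):
    c=C[i];im=I[i]
    m=blob(im,(40,70,20),(85,255,255)); 
    # far edge of cover: first green row per column
    cols=range(x0+25,x1-30,4); pts=[]
    for u in cols:
        r=np.where(m[:,u])[0]; 
        if len(r): pts.append(onz(c,u,r[0],.088))
    pts=np.array(pts); k=np.polyfit(pts[:,0],pts[:,1],1); s=np.std(pts[:,1]-np.polyval(k,pts[:,0]));print(i,'far edge yaw',np.arctan(k[0]),'y at .585',np.polyval(k,.585),s)
    # white panel left/right edges
    w=cv2.inRange(cv2.cvtColor(im,cv2.COLOR_RGB2HSV),(0,0,190),(180,40,255))
    rr=range(222,250,2) if i==0 else range(160,235,3)
    L=[];Rr=[]
    for v in rr:
        x=np.where(w[v,x0:x1])[0]+x0
        if len(x): L.append(onz(c,x[0],v,.09)[:2]);Rr.append(onz(c,x[-1],v,.09)[:2])
    for E in (L,Rr):
        E=np.array(E);k=np.polyfit(E[:,1],E[:,0],1);print('  side yaw',-np.arctan(k[0]),'x at y=.03',np.polyval(k,.03))
    g=cv2.HoughCircles(cv2.medianBlur(cv2.cvtColor(im,cv2.COLOR_RGB2GRAY),5),cv2.HOUGH_GRADIENT,1,60,param1=100,param2=25,minRadius=20,maxRadius=40)
    print('caps',None if g is None else [(q,onz(c,q[0],q[1],.11).round(4)) for q in g[0]])
    # tab: bright yellow ; brass
    hsv=cv2.cvtColor(im,cv2.COLOR_RGB2HSV)
    uc,ra,rb=(283,160,200) if i==0 else (313,75,130)
    print('  col',[(v,*hsv[v,uc+(3 if i==0 else -1)]) for v in range(ra,rb)])
    rm=blob(im,(0,150,60),(6,255,255),(250,120,340,290) if i else (250,200,320,290)); p=np.argwhere(rm);print('red',p.min(0),p.max(0),cv2.boxPoints(cv2.minAreaRect(p[:,::-1].astype(np.float32))))
    crop=im[ra-15:ra+130,uc-60:uc+60]; cv2.imwrite(f'pics/crop{i}.png',cv2.resize(crop,None,fx=4,fy=4,interpolation=cv2.INTER_CUBIC)[:,:,::-1])
a,b=[cv2.imread(f'pics/crop{i}.png') for i in (0,1)]; cv2.imwrite('pics/crop.png',cv2.resize(np.hstack([a[:580],b[:580]]),None,fx=.83,fy=1))
E
```

```text
0 far edge yaw -0.019382363784613374 y at .585 0.18186843196342525 0.0002780319877265106
  side yaw -0.018967689995051332 x at y=.03 0.5040396834384249
  side yaw 0.161059820160217 x at y=.03 0.678325533256826
caps [(array([342.5, 160.5,  24.3], dtype=float32), array([0.6496, 0.1402, 0.11  ]))]
  col [(160, np.uint8(47), np.uint8(177), np.uint8(108)), (161, np.uint8(46), np.uint8(158), np.uint8(100)), (162, np.uint8(72), np.uint8(19), np.uint8(66)), (163, np.uint8(120), np.uint8(13), np.uint8(118)), (164, np.uint8(18), np.uint8(31), np.uint8(138)), (165, np.uint8(25), np.uint8(255), np.uint8(159)), (166, np.uint8(27), np.uint8(255), np.uint8(237)), (167, np.uint8(30), np.uint8(255), np.uint8(255)), (168, np.uint8(29), np.uint8(255), np.uint8(254)), (169, np.uint8(29), np.uint8(255), np.uint8(253)), (170, np.uint8(29), np.uint8(255), np.uint8(253)), (171, np.uint8(28), np.uint8(255), np.uint8(248)), (172, np.uint8(22), np.uint8(188), np.uint8(243)), (173, np.uint8(23), np.uint8(186), np.uint8(244)), (174, np.uint8(23), np.uint8(192), np.uint8(244)), (175, np.uint8(23), np.uint8(192), 
[... 3796 characters left out ...]
8(190), np.uint8(251)), (119, np.uint8(24), np.uint8(188), np.uint8(249)), (120, np.uint8(25), np.uint8(186), np.uint8(251)), (121, np.uint8(23), np.uint8(190), np.uint8(250)), (122, np.uint8(19), np.uint8(197), np.uint8(180)), (123, np.uint8(22), np.uint8(111), np.uint8(85)), (124, np.uint8(50), np.uint8(104), np.uint8(101)), (125, np.uint8(47), np.uint8(174), np.uint8(104)), (126, np.uint8(47), np.uint8(168), np.uint8(103)), (127, np.uint8(47), np.uint8(165), np.uint8(102)), (128, np.uint8(44), np.uint8(189), np.uint8(100)), (129, np.uint8(48), np.uint8(160), np.uint8(105))]
red [138 284] [198 325] [[284.      138.     ]
 [316.94623 127.56702]
 [337.4956  192.45972]
 [304.54938 202.8927 ]]
```

View pics/crop.png

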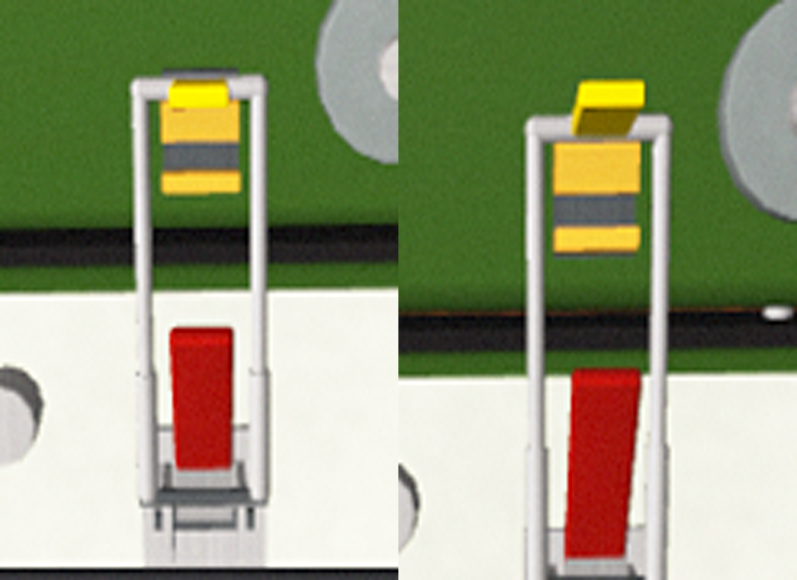

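```bash
python3 - <<'E'
from h import *
import json
C=[json.load(open(f'pics/w{i}.json')) for i in (0,1)]
Y=R.from_euler('z',-.02)
P={}
for n,a,b in [('tab',(283,168.5),(317.5,82.8)),('bar',(283.2,167),(313.5,91.7)),('lever tip edge',(283.5,227),(316,152.5))]:
    x,r=tri([(C[0],*a),(C[1],*b)]); P[n]=x; print(n,x.round(4),np.round(r,4),'rot',Y.inv().apply(x).round(4))
for nm,z,a,b in [('step edge',.103,(283,180.3),(313,108.3)),('nose in',.105,(283,187),(313,116.2)),('nose out',.105,(283,193),(313,122.3)),('step top far',.103,(283,193),(313,95.5))]:
    for c,p in zip(C,(a,b)): print(nm,Y.inv().apply(onz(c,*p,z)).round(4))
for c,y in zip(C,(.1819,.1806)): print('far edge rot',Y.inv().apply([.585,y,.088]).round(4))
# cover near edge / case edge near panel in image column offset
for i,(c,u) in enumerate(zip(C,(240,280))):
    im=cv2.imread(f'pics/w{i}.png'); h=cv2.cvtColor(im,cv2.COLOR_BGR2HSV)
    v0=120 if i else 190
    print([(v,*map(int,h[v,u])) for v in range(v0,v0+35) ][::1])
E
```

```text
tab [0.5909 0.1388 0.1419] [0.0001 0.0001] rot [0.588  0.1506 0.1419]
bar [0.5909 0.1351 0.1073] [0.0001 0.0001] rot [0.588  0.1469 0.1073]
lever tip edge [0.5899 0.0822 0.138 ] [0.0002 0.0002] rot [0.5881 0.094  0.138 ]
step edge [0.5877 0.1326 0.103 ]
step edge [0.5882 0.1324 0.103 ]
nose in [0.5877 0.126  0.105 ]
nose in [0.5881 0.1251 0.105 ]
nose out [0.5876 0.1196 0.105 ]
nose out [0.5883 0.1195 0.105 ]
step top far [0.5876 0.1192 0.103 ]
step top far [0.588  0.1439 0.103 ]
far edge rot [0.5812 0.1936 0.088 ]
far edge rot [0.5813 0.1923 0.088 ]
[(190, 48, 158, 113), (191, 47, 161, 109), (192, 46, 184, 104), (193, 46, 179, 104), (194, 46, 166, 106), (195, 46, 168, 103), (196, 48, 172, 107), (197, 48, 172, 104), (198, 48, 163, 97), (199, 48, 185, 87), (200, 46, 166, 89), (201, 48, 168, 73), (202, 41, 122, 23), (203, 174, 64, 20), (204, 30, 27, 19), (205, 158, 49, 21), (206, 0, 26, 30), (207, 165, 41, 37), (208, 0, 7, 38), (209, 0, 32, 40), (210, 15, 16, 31), (211, 44, 128, 50), (212, 47, 175, 83), (213, 45, 174, 94), (214, 47, 171, 97), (215, 45, 177, 98), (216, 48, 179, 100), (2
[... 158 characters left out ...]
, 48, 168, 103), (121, 45, 170, 105), (122, 48, 164, 101), (123, 47, 167, 104), (124, 47, 166, 106), (125, 47, 187, 98), (126, 48, 176, 100), (127, 47, 170, 105), (128, 46, 165, 105), (129, 47, 171, 106), (130, 47, 168, 105), (131, 46, 175, 92), (132, 48, 152, 92), (133, 47, 160, 86), (134, 48, 172, 83), (135, 46, 172, 74), (136, 50, 154, 68), (137, 36, 180, 44), (138, 14, 148, 55), (139, 108, 106, 12), (140, 140, 35, 22), (141, 90, 31, 25), (142, 60, 8, 31), (143, 0, 22, 35), (144, 110, 23, 34), (145, 135, 16, 32), (146, 15, 34, 30), (147, 51, 71, 47), (148, 49, 186, 78), (149, 49, 173, 87), (150, 47, 190, 90), (151, 47, 183, 96), (152, 47, 174, 97), (153, 46, 131, 113), (154, 37, 47, 200)]
```

```bash
cat >> h.py <<'E'
from scipy.optimize import brentq
YAW=-.02; Y=R.from_euler('z',YAW); XL=.588; PY,PZ=.0255,.104; NY=.1285
QD=(Y*R.from_euler('x',np.pi)).as_quat()
W=lambda y,z,x=XL: Y.apply([x,y,z])
def lp(t): return PY-.018*np.cos(t)-.003*np.sin(t), PZ+.018*np.sin(t)-.003*np.cos(t)
def kin(by,bz):  # lever angle, loop slope for bar at (by,bz)
    t=brentq(lambda t:np.hypot(by-lp(t)[0],bz-lp(t)[1])-.109,.6,2.75)
    y,z=lp(t); return t,np.arctan2(z-bz,by-y)
def tcp(by,bz,s,up): # TCP so that the grip point sits up+19mm along the tab
    L=up+.019; return W(by+L*np.sin(s),bz+L*np.cos(s)-.019)
def F(): return Y.inv().apply(manip.current_force()).round(2)
def case(p): return Y.inv().apply(p).round(4)
E
python3 - <<'E'
from h import *
for b in [(.1469,.1065),(.1285,.107),(.1285,.098)]:
    try: print(b,kin(*b))
    except Exception as e: print(b,e)
s=.105
manip.move_pose(tcp(.1469,.1065,s,.013)+[0,0,.06],QD); print(F())
manip.servo_line(tcp(.1469,.1065,s,.013),vel=.06); manip.sleep(.2); print(F(),case(manip.current_tool_pos()))
effector.close(15); manip.sleep(.3); print(F(),manip.current_finger_gap(),manip.current_clock())
c=viewer.get_calibration("wrist");im=viewer.get_image("wrist");cv2.imwrite('pics/g0.png',im[:,:,::-1])
E
```

```text
(0.1469, 0.1065) (2.5209279656565724, np.float64(0.0956397201700826))
(0.1285, 0.107) (1.4569429199797015, np.float64(0.1338177395692056))
(0.1285, 0.098) (1.5519640900272105, np.float64(0.22144125806821124))
[ 0.11 -1.04  0.82]
[-0.22  0.66 -0.2 ] [0.5883 0.1504 0.1198]
[-0.04 -0.03  0.89] 0.015752420083954013 6.725
```

View pics/g0.png

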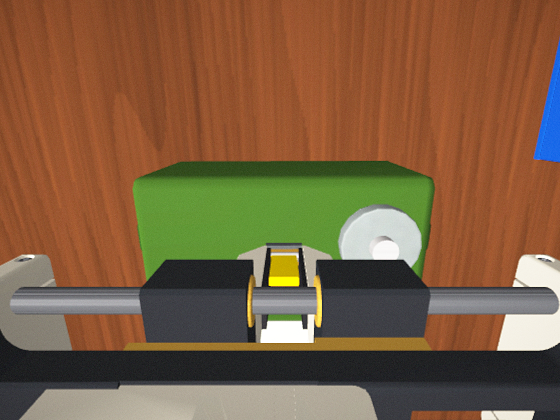

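Gripped: the gap is 15.8 mm, matching the tab width, and the view shows the tab between the fingers. Next I carry the bar over the notch and lower it by feel.

```bash
python3 - <<'E'
from h import *
def go(by,bz,v=.03):
    t,s=kin(by,bz); manip.servo_line(tcp(by,bz,s,.013),vel=v); manip.sleep(.1)
    f=F(); print(round(by,4),round(bz,4),'s',round(s,3),'F',f,case(manip.current_tool_pos())); return f
ok=True
for by in (.1469,.143,.139,.135,.132,.130,.1285):
    f=go(by,.1078)
    if np.abs(f).max()>9: ok=False;print('stop');break
if ok:
    for bz in (.1065,.105,.1035,.102,.1005):
        f=go(.1285,bz,.015)
        if f[2]>5 or np.abs(f).max()>10: print('stop');break
print(manip.current_clock())
E
```

```text
0.1469 0.1078 s 0.085 F [-0.51  1.72 -0.68] [0.5878 0.1501 0.1206]
0.143 0.1078 s 0.11 F [-0.45  3.42  0.76] [0.5881 0.147  0.1209]
0.139 0.1078 s 0.126 F [-0.72  1.03  1.51] [0.5881 0.1423 0.1205]
0.135 0.1078 s 0.132 F [-0.51  0.38  1.09] [0.588  0.1382 0.1204]
0.132 0.1078 s 0.132 F [0.06 0.04 0.88] [0.588  0.1357 0.1204]
0.13 0.1078 s 0.13 F [-0.03  0.47  0.9 ] [0.588  0.1339 0.1205]
0.1285 0.1078 s 0.126 F [-0.26  0.47  0.19] [0.588  0.1325 0.1205]
0.1285 0.1065 s 0.139 F [-0.77 -1.45 -0.07] [0.588  0.1327 0.1192]
0.1285 0.105 s 0.153 F [-1.03 -1.78  0.3 ] [0.588  0.1331 0.1176]
0.1285 0.1035 s 0.168 F [-0.81 -1.1   0.2 ] [0.588  0.1337 0.116 ]
0.1285 0.102 s 0.182 F [-0.84 -1.1   0.95] [0.588  0.1344 0.1144]
0.1285 0.1005 s 0.197 F [-1.72 -1.43  0.83] [0.588  0.1348 0.1129]
11.05
```

```bash
python3 - <<'E'
from h import *
def go(by,bz,v=.015):
    t,s=kin(by,bz); manip.servo_line(tcp(by,bz,s,.013),vel=v); manip.sleep(.15)
    f=F(); print(round(by,4),round(bz,4),'F',f,case(manip.current_tool_pos())); return f
for bz in (.0993,.0985,.0978,.0972,.0966,.096):
    f=go(.1285,bz)
    if f[2]>4: print('floor');break
# feel the side walls: +-y small
for dy in (-.001,-.002,-.003,0):
    f=go(.1285+dy,bz+.0004)
    if abs(f[1])>4: break
go(.1285,bz)
for n in ("wrist","side"): cv2.imwrite(f'pics/s_{n}.png',viewer.get_image(n)[:,:,::-1])
a=cv2.imread('pics/s_side.png')[140:240,230:370]; cv2.imwrite('pics/s_side.png',cv2.resize(a,None,fx=5,fy=5,interpolation=cv2.INTER_CUBIC))
print(manip.current_clock())
E
```

```text
0.1285 0.0993 F [-1.06 -0.87  0.78] [0.588  0.1352 0.1116]
0.1285 0.0985 F [-0.13 -2.03  0.93] [0.5881 0.1354 0.1109]
0.1285 0.0978 F [-1.32 -1.55  5.31] [0.5882 0.1355 0.1107]
floor
0.1275 0.0982 F [-1.46  0.64  4.72] [0.5882 0.135  0.1107]
0.1265 0.0982 F [-1.59  3.15  5.18] [0.5882 0.1345 0.1107]
0.1255 0.0982 F [-1.    5.05  4.91] [0.5882 0.1333 0.1108]
0.1285 0.0978 F [-2.2  -1.78  8.96] [0.5882 0.1334 0.1106]
14.075
```

View pics/s_side.png

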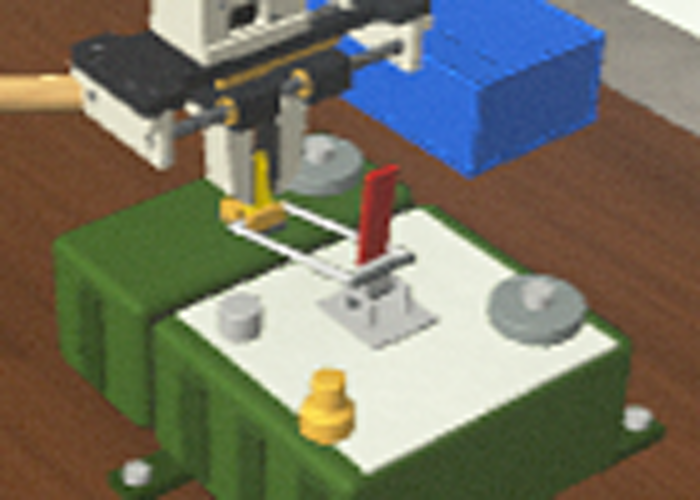

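The bar met the floor at z≈0.098 with walls both sides, and the side view shows it in the brass keeper with the lever upright. Before opening the jaws I'll check that they clear the cover's cap.

```bash
python3 - <<'E'
from h import *
import json
C=[json.load(open(f'pics/w{i}.json')) for i in (0,1)]
for n,a,b in [('knob top',(345.7,162),(381,86)),('cap disc',(343.6,160.7),(377.5,86.5))]:
    x,r=tri([(C[0],*a),(C[1],*b)]); print(n,case(x),np.round(r,4))
for i in (0,1):
    g=cv2.cvtColor(cv2.imread(f'pics/w{i}.png'),cv2.COLOR_BGR2GRAY); u,v=((344,161),(379,86))[i]
    k=g[v-32:v+33,u-32:u+33]; m=(k>195).astype(np.uint8); n,l,s,c=cv2.connectedComponentsWithStats(m); print([(s[j].tolist(),(c[j]+[u-32,v-32]).round(1)) for j in range(1,n) if s[j][4]>20])
print(F(),case(manip.current_tool_pos()))
E
```

```text
knob top [0.6504 0.1513 0.1077] [0.0001 0.0001]
cap disc [0.6497 0.1516 0.0997] [0.0001 0.0001]
[([26, 26, 16, 15, 198], array([345.3, 162. ]))]
[([26, 23, 17, 18, 233], array([380.7,  85.2]))]
[-2.63 -1.57  9.5 ] [0.5882 0.1334 0.1106]
```

The cap disc is at z≈0.100 and its knob tops out at ≈0.108–0.110, at y≥0.145. The fingers reach only y≈0.143, so after easing off the downward push, opening is safe.

```bash
python3 - <<'E'
from h import *
p=manip.current_tool_pos()
manip.servo_line(p+[0,0,.0015],vel=.02); manip.sleep(.15); print(F(),case(manip.current_tool_pos()))
effector.open_jaws(); manip.sleep(.2); print(F(),manip.current_finger_gap())
p=manip.current_tool_pos(); manip.servo_line(p+[0,0,.10],vel=.12)
manip.move_pose(W(.14,.25),QD); manip.sleep(.2)
import json
c=viewer.get_calibration("wrist"); im=viewer.get_image("wrist"); cv2.imwrite('pics/r0.png',im[:,:,::-1]); json.dump({k:np.array(v).tolist() for k,v in c.items()},open('pics/r0.json','w'))
u,v=map(int,proj(c,W(.09,.11))); a=im[max(v-100,0):v+100,u-90:u+90]; cv2.imwrite('pics/r0c.png',cv2.resize(a[:,:,::-1],None,fx=3,fy=3,interpolation=cv2.INTER_CUBIC)); print(u-90,max(v-100,0),manip.current_clock())
E
```

```text
[-0.28  1.9   0.32] [0.588  0.1331 0.1117]
[-0.11  1.29  0.56] 0.09158715965809325
195 145 17.5
```

View pics/r0c.png

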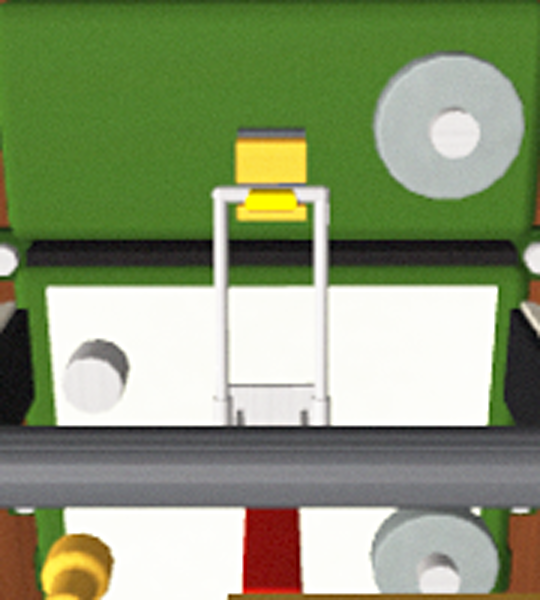

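The bar lies in the notch between nose and step, with the full step visible behind it at rows 135–185 of the crop. Next I push the lever over with closed fingertips, following its arc.

```bash
python3 - <<'E'
from h import *
def tip(t,r=.065,off=.009): # fingertip's lower -y corner on the outer face
    y=PY-r*np.cos(t)+off*np.sin(t); z=PZ+r*np.sin(t)+off*np.cos(t); return W(y+.0095,z)
effector.close(20)
manip.move_pose(tip(1.6)+Y.apply([0,.02,.04]),QD)
manip.servo_line(tip(1.6)+Y.apply([0,.015,0]),vel=.1); manip.sleep(.2); f0=F(); print('free',f0)
for t in np.r_[np.arange(1.6,.3,-.1),np.arange(.3,-.01,-.05)]:
    manip.servo_line(tip(t),vel=.05); manip.sleep(.05); f=F()
    print(round(t,2),f,case(manip.current_tool_pos()))
    if np.linalg.norm(f)>22: print('stop');break
print(manip.current_clock())
E
```

```text
free [ 0.44 -0.84  0.47]
1.6 [ 0.23  1.16 -0.25] [0.588  0.0457 0.1687]
1.5 [0.83 0.25 0.61] [0.588  0.0392 0.1695]
1.4 [0.28 0.4  0.  ] [0.588  0.0325 0.1696]
1.3 [ 0.06 -0.78  0.16] [0.588  0.0258 0.169 ]
1.2 [ 0.89  0.65 -0.74] [0.588  0.0194 0.1678]
1.1 [0.02 0.15 0.69] [0.588  0.0134 0.1659]
1.0 [0.33 1.99 1.49] [0.588  0.0073 0.1635]
0.9 [-0.59  2.14  1.32] [0.588  0.0014 0.1604]
0.8 [-0.79  1.63  1.04] [ 0.588  -0.0041  0.1568]
0.7 [-0.08  0.95  0.6 ] [ 0.588  -0.0093  0.1526]
0.6 [0.28 1.14 0.49] [ 0.588 -0.014  0.148]
0.5 [ 0.35 -0.39 -0.16] [ 0.5879 -0.0182  0.1428]
0.4 [ 0.12 -0.1  -0.43] [ 0.5877 -0.0217  0.1373]
0.3 [-0.08  0.67  0.6 ] [ 0.5878 -0.0246  0.1315]
0.25 [-0.39  0.43 -0.55] [ 0.5879 -0.0258  0.1287]
0.2 [-0.25 -0.03  0.12] [ 0.5879 -0.027   0.1256]
0.15 [-0.32 -0.25  0.17] [ 0.5879 -0.028   0.1224]
0.1 [ 0.63 -0.74  0.05] [ 0.5879 -0.0288  0.1193]
0.05 [ 0.36 -0.48 -0.03] [ 0.5879 -0.0295  0.1161]
0.0 [0.72 0.41 1.92] [ 0.5885 -0.0299  0.1133]
26.7583
```

The forces were lower than expected (the peak was about 2.5 N), so I'm checking whether the bar came out of the notch.

```bash
python3 - <<'E'
from h import *
import json
manip.servo_line(manip.current_tool_pos()+[0,0,.08],vel=.15)
manip.move_pose(W(.10,.25),QD); manip.sleep(.2)
c=viewer.get_calibration("wrist"); im=viewer.get_image("wrist"); s=viewer.get_image("side")
cv2.imwrite('pics/r1.png',im[:,:,::-1]); json.dump({k:np.array(v).tolist() for k,v in c.items()},open('pics/r1.json','w'))
u,v=map(int,proj(c,W(.06,.11))); a=im[max(v-100,0):v+100,u-65:u+65][:,:,::-1]; b=s[140:240,230:360][:,:,::-1]
a=cv2.resize(a,None,fx=2.9,fy=2.9,interpolation=cv2.INTER_CUBIC); b=cv2.resize(b,None,fx=3.2,fy=3.2,interpolation=cv2.INTER_CUBIC)
o=np.zeros((590,800,3),np.uint8); o[:min(a.shape[0],590),:377]=a[:590,:377]; o[:b.shape[0],380:380+b.shape[1]]=b[:,:420]; cv2.imwrite('pics/r1c.png',o); print(u-65,max(v-100,0),manip.current_clock())
E
```

```text
219 135 28.3667
```

View pics/r1c.png

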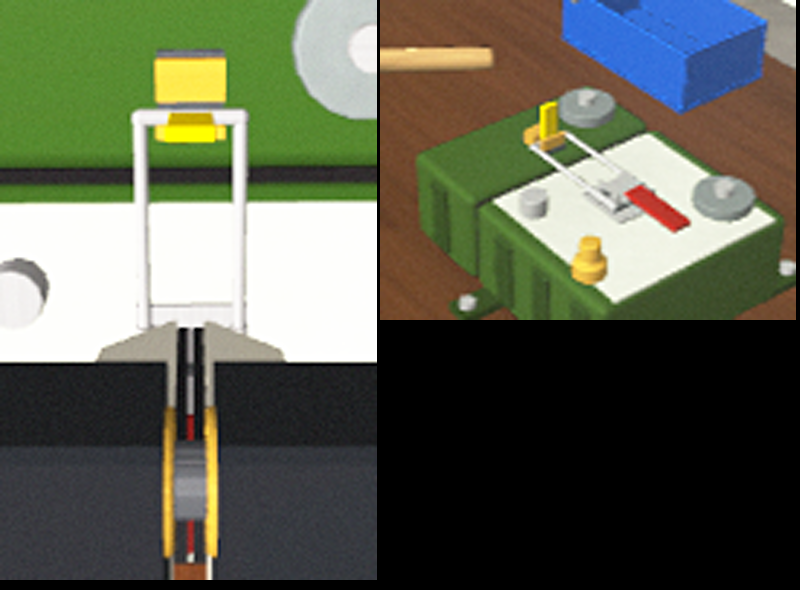

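The bar still sits in the notch against the nose, the lever looks flat, and the gap band has narrowed. I'll measure the cover's travel and the lever's end.

```bash
python3 - <<'E'
from h import *
import json
im=cv2.imread('pics/r1.png')[:,:,::-1]; c=json.load(open('pics/r1.json'))
m=blob(im,(40,70,20),(85,255,255))
for tag,im,c in [('w0',cv2.imread('pics/w0.png')[:,:,::-1],json.load(open('pics/w0.json'))),('r0',cv2.imread('pics/r0.png')[:,:,::-1],json.load(open('pics/r0.json'))),('r1',im,c)]:
    m=blob(im,(40,70,20),(85,255,255)); far=[];band=[];pan=[]
    for x in np.arange(-.055,-.03,.004):
        u,v0=proj(c,W(.14,.09,XL+x)); u=int(round(u)); col=m[:,u]; v0=int(v0)
        r=np.where(col[:v0]==0)[0]; 
        if len(r): far.append(case(onz(c,u,r[-1]+1,.088))[1])
        V=cv2.cvtColor(im,cv2.COLOR_RGB2HSV)[:,u,2].astype(int); seg=V[v0:v0+90]; d=np.where(seg<65)[0]; w=np.where(seg>190)[0]
        w=w[w>d[0]]; 
        band.append((case(onz(c,u,v0+d[0],.088))[1],case(onz(c,u,v0+d[d<w[0]][-1]+1,.088))[1])); pan.append(case(onz(c,u,v0+w[0],.09))[1])
    print(tag,'far',np.median(far) if far else 0,'gap band',np.median(band,axis=0),'panel edge',np.median(pan))
c=json.load(open('pics/r1.json'))
for n,u,v,z in [('step edge',284,135+103/2.9,.103),('nose out',284,135+141/2.9,.105),('bar',284,135+117/2.9,.098),('tab top',284,135+128/2.9,.134)]: print(n,case(onz(c,u,v,z)))
s=viewer.get_image('side');cs=viewer.get_calibration('side')
r=blob(s,(0,150,60),(8,255,255),(290,170,360,230)); p=np.argwhere(r)[:,::-1]; box=cv2.boxPoints(cv2.minAreaRect(p.astype(np.float32))); print(box.round(1).tolist())
for t in (0,.1,.25): print(t,[np.round(proj(cs,W(PY-a*np.cos(t)+o*np.sin(t),PZ+a*np.sin(t)+o*np.cos(t),XL+x)),1).tolist() for a in (.025,.077) for x,o in ((-.0095,.009),(.0095,.009))])
E
```

```text
w0 far 0.1933 gap band [0.1059 0.0944] panel edge 0.0879
r0 far 0.1978 gap band [0.1058 0.0949] panel edge 0.0872
r1 far 0.1886 gap band [0.101  0.0954] panel edge 0.088
step edge [0.5874 0.1278 0.103 ]
nose out [0.5873 0.1147 0.105 ]
bar [0.5873 0.122  0.098 ]
tab top [0.5874 0.1248 0.134 ]
[[306.29998779296875, 201.0], [309.5, 196.5], [326.29998779296875, 208.5], [323.1000061035156, 213.10000610351562]]
0 [[308.8, 201.4], [314.4, 198.8], [322.1, 211.3], [327.8, 208.6]]
0.1 [[308.6, 200.4], [314.2, 197.9], [322.0, 208.7], [327.7, 205.9]]
0.25 [[308.2, 199.0], [313.8, 196.4], [321.4, 204.5], [327.1, 201.8]]
```

The cover has moved 4.8 mm home (the gap band shrank from 11 mm to the chamfers only), and the lever matches the 0 rad projection. Last check: a light press on the lever end to confirm it is at its stop, then retreat and hand in.

```bash
python3 - <<'E'
from h import *
y=PY-.060
manip.move_pose(W(y,.16),QD); manip.servo_line(W(y,.1155),vel=.08); manip.sleep(.2); f0=F(); print('free',f0)
for z in (.1145,.1138,.1132,.1126,.112,.1114,.1108):
    manip.servo_line(W(y,z),vel=.01); manip.sleep(.15); f=F()-f0; print(z,f,case(manip.current_tool_pos())[2])
    if f[2]>6: break
manip.servo_line(W(y,.20),vel=.12); manip.move_pose(W(.10,.30),QD); manip.sleep(.3)
s=viewer.get_image('side');r=blob(s,(0,150,60),(8,255,255),(290,170,360,230)); p=np.argwhere(r)[:,::-1]; print(cv2.boxPoints(cv2.minAreaRect(p.astype(np.float32))).round(1).tolist())
a=s[140:240,230:370][:,:,::-1]; cv2.imwrite('pics/end.png',cv2.resize(a,None,fx=5,fy=5,interpolation=cv2.INTER_CUBIC)); print(F(),manip.current_clock())
E
```

```text
free [-0.76  0.61 -0.3 ]
0.1145 [0.72 0.52 0.11] 0.1146
0.1138 [ 0.8  -0.48  0.32] 0.1138
0.1132 [0.45 0.13 1.13] 0.1133
0.1126 [-0.44 -0.39  5.45] 0.1132
0.112 [-2.2  -1.77  8.39] 0.113
[[306.29998779296875, 201.0], [309.5, 196.5], [326.29998779296875, 208.5], [323.1000061035156, 213.10000610351562]]
[-0.17  0.3   0.15] 33.9583
```

View pics/end.png

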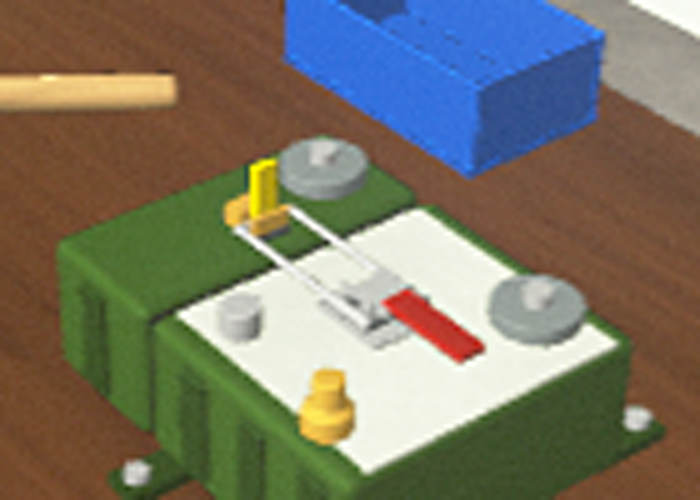

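The lever stands solid at z 0.113, exactly the closed height. The end view shows it flat, the bar in the keeper, the gap shut and the bystanders on the case untouched.

```bash
python3 -c "
from bench import manip
manip.hand_in(); print(manip.current_clock())"
```

```text
the job is handed in; nothing more can be done
the job is handed in; nothing more can be done
```

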